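# Put the washing things back on their own rests

### The arm

A 6-joint arm with a two-finger parallel gripper is mounted at the origin on the work surface. World frame = base frame: x ahead of the robot, y to its left, z up, the work surface at z = 0. Lengths are in m, angles in rad, forces in N, time in s.
With the tool pointing down it reaches from about 0.35 to 0.775 m from the base axis. Payload 7.3 kg.
Tool frame: the origin (TCP) lies between the finger pads; the fingertips stand 19 mm ahead of it and the grasp point (between the pads) is the TCP; z points along the fingers, y is the direction in which the jaws open and shut (so a half turn about z gives the same grasp; the last joint's range is limited). The gripper opens to 92 mm and grips with 3 to 60 N. Pads are 19 mm wide; open, the fingers measure 130 mm over their backs; the gripper's body (75 mm by 190 mm) begins 47 mm behind the grasp point.
Start: joints at [1.168, 0.342, 1.524, -0, 1.275, -0.146], TCP at [0.133, 0.508, 0.246] pointing down, gripper open.
Joint ranges: [-2.53, 2.53], [-0.77, 2.02], [0.04, 2.7], [-1, 4.14], [0.28, 2.66], [-3.11, 3.11]. Speed limits (rad/s): [2.57, 2.57, 3.14, 3.14, 3.14, 3.14].

### API

Orientations are given as [roll, pitch, yaw] about the fixed x, y, z axes, in that order (R = Rz(yaw) Ry(pitch) Rx(roll)).
In Python, from plant import manip, read_camera, camera_params, ticket, models gives the robot as it stands. The module is installed in compiled form; this text tells all that it offers.
- The arm moves only by the tool carry_out, never from a script. Its arguments are lists of equal length, an entry for each row: "hand": the finger opening in m, from 0 to 0.0918; "xyz": the shift along the tool's x, y, z in m, a list of three; "twist": the turn about the tool's z in rad. In form: {"hand": [hand, ...], "xyz": [[tx, ty, tz], ...], "twist": [twist, ...]}. A call has 1 to 5 rows; each row shifts and turns the commanded pose from where the row before left it, along the tool's axes as they then stand; what a row does not reach is not made up. A row lasts 1/8 s, in which the tool goes at most 62.5 mm and 10.7 degrees, less where a joint would pass 70% of its speed; a pose out of reach is approached as far as the arm can. A call is refused whole if a number of a shift passes 0.0625 or a number of a turn 0.188, either way. A call with a gripper value outside its range is refused whole. The fingers move at their own pace and stop on an object; the grip force is fixed at half the most. Time passes only in rows, so rows that do not move let the fingers close. It gives the time, the measured TCP pose, the force and the opening at its end, in the units of the state.
- manip.get_state(): the state, without advancing time (a new reading comes with each control period).
- read_camera(name): name is "side" or "top"; returns the picture (400x640x3 uint8, red, green, blue); there is no depth.
- camera_params(name): a dict with "camera_matrix" (3x3 intrinsics, pixels), "dist_coeffs" ([k1, k2, p1, p2, k3] as OpenCV has them; the pictures are not rectified), "T" (4x4, takes a point from camera to world coordinates). Camera axes: x right, y up, looking along -z (the intrinsics and any distortion apply to the point x, -y, -z); pixel columns grow to the right and rows downward; lengths in m; the calibration is good to about 2 mm. A picture is of the moment at which its call begins. camera_params takes no time and is no camera call.
- ticket.finish_job(): hands the job in, once; it reports no verdict.
Trained networks look in the newest picture that a camera, given by its name, has taken for a name from the list of things; names that differ only in an ending like _2 or _b are one class to them, and where a whole thing is asked for, a point or a joint stands for the part that bears it (a point fixed in the world has none). Each returns a list of dicts, best first, with "p" (0 to 1); they miss things now and then, are a little off and sometimes report something else, mostly with a low value. They report only what shows in the picture. A call takes as long as a camera call. They do not tell look-alikes from the thing itself.
- models.silhouettes(camera, query): "mask" (400x640 bool, what is visible of it).
- models.mark_of(camera, query): "point" ([x, y, z] in m, in the coordinates of the camera as it stood for that picture, good to about 4 mm: a listed point, or the origin of a listed thing).
The state is a dict: "t": time; "joint_pos": joint angles; "dq": joint speeds; "joint_efforts": joint torques, N m; "tcp_pos": TCP position; "ee_rot": TCP orientation; "force": force on the tool from outside, world axes, zero at the start; "wrist_torque": the same for the moment, N m; "finger_gap": finger opening in m.
Only numpy, scipy, OpenCV 4.12 (cv2) and the standard library are available. Lean on these libraries where they do the work, as an engineer would, in place of code of your own. Each camera call takes 0.05 s, during which the arm holds its last target.

### The job

The four washing things on the blue bench all lie on one another's places: put the yellow soap on the round white ceramic rest, the grey pumice stone on the turquoise pail lid, the scrubbing brush lengthwise along the slatted wooden board with its bristles down, and the red-capped amber jar upright on the black silicone pad. Each belongs in the middle of its place and is to be set down gently; the empty cork mat is free for parking things on the way. Do not knock the jar over, and leave the drying rack where it is.

Things in the scene. Friction and masses are not known exactly. Their poses are not given: they have to be found in the camera images.
- soap: Loose bar of soap, warm yellow, rounded block 80 long (x) x 48 wide (y) x 26 high (z) mm, lying flat. Origin: centre of the underside. About 120 g.
- pumice: Loose grey pumice stone, pitted block 74 long (x) x 46 wide (y) x 30 high (z) mm, lying flat. Origin: centre of the underside. About 100 g.
- brush: Loose scrubbing brush, brown wooden back 110 long (x) x 46 wide (y) mm, stiff cream bristles (a rigid block 102 x 38 mm, 16 mm high) pointing down, 32 mm high in all. Origin: centre of the underside. It is the underside of the bristles; z points up. The back's sides, 16 to 32 mm up, are the widest. About 130 g.
- jar: Loose upright amber glass jar with a red cap, round, straight-sided, 54 mm diameter and 64 mm high in all (the cap is the top 14 mm). Origin: centre of the underside. z points up. About 180 g.
- soap_rest: Place of the soap: round white glazed ceramic soap rest, fixed, 120 mm diameter, flat top 14 mm above the bench. Origin: centre of the underside. 
- pail_lid: Place of the pumice stone: round turquoise plastic pail lid lying flat, fixed, 150 mm diameter with a small tab at the rim; its flat raised middle, 134 mm diameter, is 14 mm above the bench. Origin: centre of the underside. 
- slat_board: Place of the brush: small rectangular board of five pale wooden slats, fixed, 150 long (x) x 84 wide (y) mm, top 12 mm above the bench. The slats run along x. Origin: centre of the underside. 
- silicone_pad: Place of the jar: square charcoal-black hard silicone pad, fixed, 115 x 115 mm, flat top 12 mm above the bench. Origin: centre of the underside. 
- cork_mat: Free spot: round brown cork mat, fixed, 120 mm diameter, 4 mm thick, empty at the start; things may be parked here. Origin: centre of the underside. 
- drying_rack: Bystander, loose: small white plastic spinning drying rack lying on the bench at the robot's left, a hoop of 180 mm diameter with blue and yellow clips and a swivel hook standing up from its middle to 106 mm. Origin: centre of the underside. (Not listed: two aluminium pegs 55 mm tall stand fixed at the far edge in the middle, beyond all the places, and a green bottle 140 mm tall stands far out at the right.)
Not all that is in view belongs to the job. What is shaped like the slat_board but green, pink or purple is not meant.

How it is judged:
At the end, for the whole second after the job is handed in: Soap on the rest, pumice on the lid, brush on the slatted board, jar on the pad: each resting on its place's top (height within 4 mm), centre within 15 mm of the place's centre, upright (tilt under 0.12 rad), at rest; the brush's length within 0.26 rad of the board's, either way round (horizontal distance between soap and soap_rest below 0.015 m and z of soap in the frame of soap_rest between 0.01 and 0.018 m and angle between each of soap, pumice, brush, jar's own z axis and vertical below 0.12 rad and linear speed of each of soap, pumice, brush, jar below 0.02 m/s and angular speed of each of soap, pumice, brush, jar below 0.2 rad/s and horizontal distance between pumice and pail_lid below 0.015 m and z of pumice in the frame of pail_lid between 0.01 and 0.018 m and horizontal distance between brush and slat_board below 0.015 m and z of brush in the frame of slat_board between 0.008 and 0.016 m and horizontal distance between jar and silicone_pad below 0.015 m and z of jar in the frame of silicone_pad between 0.008 and 0.016 m and angle between the x axis of brush and the x axis of slat_board, either way round below 0.26 rad); the robot touches nothing.
It fails at once if the drying rack is pushed more than 20 mm from where it was (distance of drying_rack from where it was at the start of the episode above 0.02 m).
It fails at once if the jar is knocked over (angle between jar's own z axis and vertical above 0.8 rad).
It fails at once if one of the things is dropped (it falls freely, out of the fingers, faster than 0.6 m/s, as from about 20 mm up) ((linear speed of soap above 0.6 m/s and contact force between soap and the fingers below 0.01 N) or (linear speed of pumice above 0.6 m/s and contact force between pumice and the fingers below 0.01 N) or (linear speed of brush above 0.6 m/s and contact force between brush and the fingers below 0.01 N) or (linear speed of jar above 0.6 m/s and contact force between jar and the fingers below 0.01 N)).
It also fails if it takes over 147 s, if anything falls off the work surface, if the arm or the gripper's body presses on something with over 40 N, if the wrist force passes 120 N, or if a joint passes its speed limit or range.

## Working session

There is one attempt and no reset: what is moved stays moved. The work goes in short steps, Python scripts to look and compute and a tool call to move; the robot and the scene stay as the last step left them, time stands still between calls to the robot, and variables do not carry over. Pictures are saved under pics/ and viewed, and the job is handed in when it is done.

Besides the shell and the picture viewer there is one more tool, called after "Emit:" as name(argument=value, ...) on one line, values as JSON. carry_out: Moves the arm, as the interface text tells. Its arguments: {"type":"object","properties":{"hand":{"type":"array"},"xyz":{"type":"array"},"twist":{"type":"array"}},"required":["hand","xyz","twist"]}

```bash
mkdir -p pics; ls; python3 - <<'E'
from plant import manip, read_camera, camera_params, ticket, models
import cv2
s=manip.get_state();print({k:s[k] for k in('t','tcp_pos','ee_rot','force','finger_gap')})
for c in('top','side'):
    p=camera_params(c);print(c,p)
    cv2.imwrite(f'pics/{c}0.png',read_camera(c)[:,:,::-1])
E
```

```text
pics
{'t': 0.0, 'tcp_pos': array([0.13317069, 0.5074477 , 0.2450601 ]), 'ee_rot': array([-3.14012287e+00, -2.26245669e-04,  2.88479774e+00]), 'force': array([-0.28660247, -0.31523463,  0.15591038]), 'finger_gap': 0.09162679647061438}
top {'camera_matrix': array([[396.14438407,   0.        , 316.49611412],
       [  0.        , 396.14438407, 201.24296035],
       [  0.        ,   0.        ,   1.        ]]), 'dist_coeffs': array([-0.0036189,  0.       ,  0.       ,  0.       ,  0.       ]), 'T': array([[-0.01669202,  0.99651412, -0.08173725,  0.33530172],
       [-0.99979529, -0.01570012,  0.01276297,  0.02003   ],
       [ 0.0114352 ,  0.08193355,  0.99657219,  1.233917  ],
       [ 0.        ,  0.        ,  0.        ,  1.        ]])}
side {'camera_matrix': array([[393.88993373,   0.        , 319.11967698],
       [  0.        , 393.88993373, 202.08227701],
       [  0.        ,   0.        ,   1.        ]]), 'dist_coeffs': array([-0.0303586,  0.       ,  0.       ,  0.       ,  0.       ]), 'T': array([[ 0.96363919,  0.14884589, -0.22191083,  0.17976864],
       [-0.26677193,  0.48854986, -0.83075374, -1.0175615 ],
       [-0.01523978,  0.85974644,  0.51049369,  0.69638415],
       [ 0.        ,  0.        ,  0.        ,  1.        ]])}
```

View pics/top0.png

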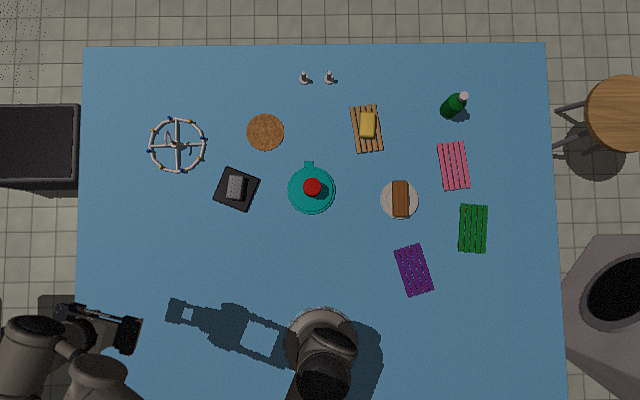

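View pics/side0.png

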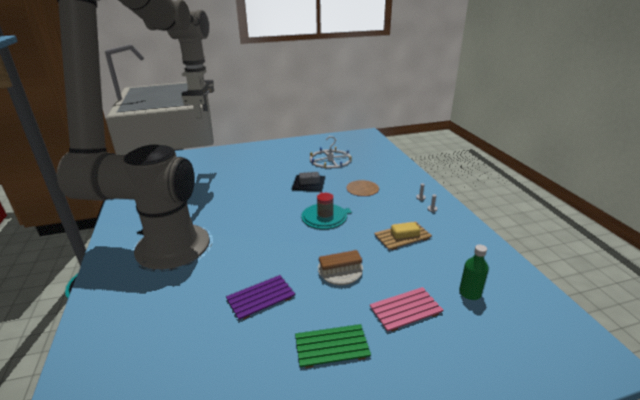

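The top picture shows the soap on the slatted board at (367,125), the brush on the white rest at (400,199), the jar on the lid at (312,187) and the pumice on the pad at (236,187). The cork mat is empty at (265,132). The lookalike boards are pink (453,166), green (473,229) and purple (413,270). The wooden-coloured board at (367,128) is the right one.

```bash
cat > h.py <<'E'
from plant import manip, read_camera, camera_params, ticket, models
import cv2, numpy as np
def proj(c,P):
    p=camera_params(c);T=np.linalg.inv(p['T']);q=np.atleast_2d(P)@T[:3,:3].T+T[:3,3];q=q*[1,-1,-1]
    return cv2.projectPoints(q.reshape(-1,1,3),np.zeros(3),np.zeros(3),p['camera_matrix'],p['dist_coeffs'])[0].reshape(-1,2)
def back(c,uv,z):
    p=camera_params(c);u=cv2.undistortPoints(np.array(uv,float).reshape(-1,1,2),p['camera_matrix'],p['dist_coeffs']).reshape(-1,2)
    d=np.c_[u[:,0],-u[:,1],-np.ones(len(u))]@p['T'][:3,:3].T;o=p['T'][:3,3]
    return o+d*((z-o[2])/d[:,2])[:,None]
def mark(c,n,k=3):
    T=camera_params(c)['T']
    return [(round(float(r['p']),2),np.round(T[:3,:3]@np.array(r['point'])+T[:3,3],4)) for r in models.mark_of(c,n)[:k]]
def maskrect(c,n,z):
    r=models.silhouettes(c,n)
    out=[]
    for x in r[:3]:
        m=x['mask'].astype(np.uint8)
        cs,_=cv2.findContours(m,cv2.RETR_EXTERNAL,cv2.CHAIN_APPROX_NONE)
        if not cs: continue
        k=max(cs,key=cv2.contourArea).reshape(-1,2)
        W=back(c,k,z)[:,:2]
        (cx,cy),(w,h),a=cv2.minAreaRect(W.astype(np.float32)*1000)
        if w<h: a+=90;w,h=h,w
        a=(a+90)%180-90
        out.append((round(float(x['p']),2),k.mean(0).round(0),'c',round(cx,1),round(cy,1),'wh',round(w,1),round(h,1),'yaw',round(float(np.deg2rad(a)),3),'area',int(m.sum())))
    return out
E
python3 - <<'E'
from h import *
zt=dict(soap=.038,pumice=.042,brush=.046,jar=.078,soap_rest=.014,pail_lid=.014,slat_board=.012,silicone_pad=.012,cork_mat=.004,drying_rack=.02)
for c in('top','side'):
  read_camera(c)
  for n in zt:
    print(c,n,mark(c,n,2 if n!='slat_board' else 5))
    if c=='top':
      for r in maskrect(c,n,zt[n]):print('    ',r)
import cv2
im=read_camera('top')[60:240,200:440,::-1]
cv2.imwrite('pics/crop1.png',cv2.resize(im,None,fx=3.3,fy=3.3,interpolation=2))
E
```

```text
top soap [(0.63, array([ 0.6713, -0.1573,  0.0116]))]
     (0.97, array([367., 125.]), 'c', 667.4, -153.9, 'wh', 82.1, 48.5, 'yaw', -0.081, 'area', 403)
top pumice [(0.58, array([0.4839, 0.2548, 0.011 ]))]
     (0.78, array([235., 187.]), 'c', 480.7, 249.4, 'wh', 72.6, 46.3, 'yaw', -0.162, 'area', 349)
top brush [(0.65, array([ 0.4388, -0.2482,  0.0165]))]
     (0.95, array([400., 198.]), 'c', 437.2, -247.6, 'wh', 106.1, 54.3, 'yaw', -0.015, 'area', 588)
top jar [(0.52, array([0.4745, 0.0206, 0.0112]))]
     (0.81, array([312., 188.]), 'c', 470.9, 17.7, 'wh', 56.1, 47.0, 'yaw', -0.016, 'area', 263)
top soap_rest [(0.55, array([ 0.4433, -0.2512, -0.0016]))]
     (0.79, array([387., 200.]), 'c', 437.3, -210.2, 'wh', 102.8, 36.2, 'yaw', 0.005, 'area', 583)
top pail_lid []
     (0.87, array([310., 189.]), 'c', 469.4, 22.4, 'wh', 145.0, 145.0, 'yaw', 0.769, 'area', 1498)
top slat_board [(0.87, array([ 2.177e-01, -2.874e-01,  1.000e-04])), (0.73, array([ 3.400e-01, -4.765e-01,  4.000e-04])), (0.62, array([ 0.664 , -0.1583, -0.0008])), (0.57, array([ 0.5471, -0.4285,  0.0012]))]
     (0.93,
[... 1013 characters left out ...]
5, 0.0123]))]
side brush [(0.96, array([ 0.4419, -0.2464,  0.0169]))]
side jar [(0.7, array([0.4742, 0.0214, 0.0199]))]
side soap_rest [(0.63, array([ 0.4355, -0.2515, -0.0005]))]
side pail_lid [(0.77, array([ 0.4704,  0.0231, -0.0013]))]
side slat_board [(0.96, array([ 0.2254, -0.2888,  0.0018])), (0.83, array([ 0.3458, -0.4785, -0.002 ])), (0.82, array([ 0.6649, -0.1553,  0.0032])), (0.77, array([ 0.5411, -0.4263,  0.0041]))]
side silicone_pad [(0.73, array([0.4768, 0.2559, 0.0021])), (0.58, array([0.6597, 0.1657, 0.0013]))]
side cork_mat [(0.69, array([ 0.662 ,  0.1666, -0.0009]))]
side drying_rack [(0.63, array([6.254e-01, 4.431e-01, 2.000e-04])), (0.37, array([0.4775, 0.2571, 0.0026]))]
```

View pics/crop1.png

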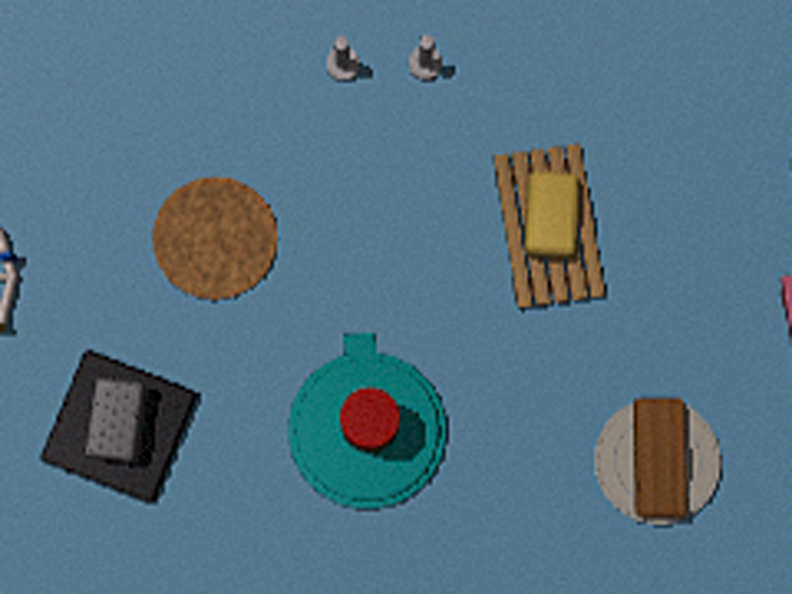

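The crop confirms it: the tan slatted board carries the soap, and the other things sit where I listed them. Next I'll average a few measurements to refine the poses.

```bash
python3 - <<'E'
from h import *
N=['soap','pumice','brush','jar','soap_rest','pail_lid','slat_board','silicone_pad','cork_mat','drying_rack']
acc={}
for i in range(2):
  for c in('top','side'):
    read_camera(c)
    for n in N:
      m=mark(c,n,5)
      if n=='slat_board': m=[x for x in m if np.hypot(*(x[1][:2]-[.664,-.156]))<.04]
      if n=='drying_rack' : m=[x for x in m if x[1][1]>.35]
      if m: acc.setdefault((n,c),[]).append(m[0][1])
for n in N:
  print(n,[np.array(acc[(n,c)]).mean(0).round(4) for c in('top','side') if (n,c) in acc])
im=np.mean([read_camera('top').astype(float) for _ in range(4)],0).astype(np.uint8)
hsv=cv2.cvtColor(im,cv2.COLOR_RGB2HSV)
def fit(lo,hi,box,z,circ=False):
  m=cv2.inRange(hsv,np.array(lo),np.array(hi));b=np.zeros_like(m);b[box[1]:box[3],box[0]:box[2]]=255;m&=b
  cs,_=cv2.findContours(m,cv2.RETR_EXTERNAL,cv2.CHAIN_APPROX_NONE)
  k=max(cs,key=cv2.contourArea).reshape(-1,2)
  W=(back('top',k,z)[:,:2]*1000).astype(np.float32)
  if circ:
    e=cv2.fitEllipse(W);print('  ell',np.round(e[0],1),np.round(e[1],1))
  r=cv2.minAreaRect(W);print('  rect',np.round(r[0],1),np.round(r[1],1),round(r[2],1), len(k))
print('soap');fit((15,130,60),(35,255,255),(345,95,390,165),.038)
print('brushtop');print(hsv[200,400],hsv[187,236],hsv[125,367],hsv[190,295],hsv[200,385],hsv[150,374])
fit((0,100,40),(14,255,200),(380,170,420,230),.046)
print('lid');fit((80,150,60),(96,255,255),(280,168,345,225),.012,True)
print('cork');fit((3,60,60),(25,255,255),(240,105,292,160),.004,True)
print('jar');fit((0,150,80),(8,255,255),(295,165,330,205),.078,True)
E
```

```text
soap [array([ 0.6722, -0.1568,  0.0102]), array([ 0.6706, -0.155 ,  0.0104])]
pumice [array([0.4843, 0.2562, 0.0128]), array([0.4818, 0.255 , 0.0124])]
brush [array([ 0.4384, -0.2468,  0.0161]), array([ 0.4416, -0.2432,  0.015 ])]
jar [array([0.4757, 0.0192, 0.0126]), array([0.4728, 0.0204, 0.0164])]
soap_rest [array([ 0.4402, -0.2534, -0.0023]), array([ 0.4336, -0.2548, -0.0016])]
pail_lid [array([ 0.4704,  0.0211, -0.0018]), array([ 0.4706,  0.0255, -0.0011])]
slat_board [array([ 0.6639, -0.1588, -0.0008]), array([ 0.6646, -0.1536,  0.0059])]
silicone_pad [array([ 0.4826,  0.2519, -0.0015]), array([0.4766, 0.2558, 0.0028])]
cork_mat [array([0.6604, 0.1658, 0.0033]), array([ 6.608e-01,  1.667e-01, -5.000e-04])]
drying_rack [array([ 0.6192,  0.4427, -0.0014]), array([0.624 , 0.4424, 0.0014])]
soap
  rect [ 658.5 -159.2] [144.1  65.1] 7.6 206
brushtop
[ 14 179 100] [  6  12 104] [ 21 151 165] [ 88 208 124] [ 17  34 143] [ 15 144 145]
  rect [ 437.3 -245.9] [ 45.5 106.6] 88.1 99
lid
  ell [470.8  21.7] [143.4 146.1]
  rect [469.6  22.3] [145.9 140.4] 89.2 134
cork
  ell [659.4 164. ] [115.  116.3]
  rect [658.3 164.7] [116.8 115.7] 89.2 105
jar
  ell [474.7  19.1] [49.3 50.4]
  rect [473.8  19.2] [50. 50.] 44.0 48
```

```bash
cat >> h.py <<'E'
import sys
from scipy.spatial.transform import Rotation as Ro
def plan(target,yaw,n,hand):
    s=manip.get_state();p=np.array(s['tcp_pos']);R=Ro.from_euler('xyz',s['ee_rot']).as_matrix()
    y0=np.arctan2(R[1,0],R[0,0]);dy=(yaw-y0+np.pi/2)%np.pi-np.pi/2
    if 'raw' in sys.argv: dy=yaw-y0
    D=(np.array(target)-p)/n; tw=round(-dy/n,3); xyz=[]
    for i in range(n):
        Ri=R@Ro.from_euler('z',tw*i).as_matrix()
        xyz.append([round(float(v),3) for v in Ri.T@D])
    print('t',round(s['t'],2),'p',p.round(4),'rot',np.round(s['ee_rot'],3),'dy',round(dy,3),'twist',tw,'gap',round(s['finger_gap'],4),'F',np.round(s['force'],1),'j',np.round(s['joint_pos'],2))
    for i in range(0,n,5): print(xyz[i:i+5],[tw]*len(xyz[i:i+5]),[hand]*len(xyz[i:i+5]))
E
python3 -c "
from h import *
plan([.482,.254,.13],3.0,9,.09)"
```

```text
t 4.15 p [0.1333 0.5078 0.2458] rot [3.142 0.    2.885] dy 0.115 twist -0.013 gap 0.0918 F [ 0.1 -0.1 -0.2] j [ 1.17  0.34  1.52 -0.    1.28 -0.15]
[[-0.045, -0.017, 0.013], [-0.044, -0.018, 0.013], [-0.044, -0.019, 0.013], [-0.044, -0.019, 0.013], [-0.044, -0.02, 0.013]] [np.float64(-0.013), np.float64(-0.013), np.float64(-0.013), np.float64(-0.013), np.float64(-0.013)] [0.09, 0.09, 0.09, 0.09, 0.09]
[[-0.043, -0.02, 0.013], [-0.043, -0.021, 0.013], [-0.043, -0.021, 0.013], [-0.043, -0.022, 0.013]] [np.float64(-0.013), np.float64(-0.013), np.float64(-0.013), np.float64(-0.013)] [0.09, 0.09, 0.09, 0.09]
```

Emit:
carry_out(hand=[0.09, 0.09, 0.09, 0.09, 0.09], xyz=[[-0.045, -0.017, 0.013], [-0.044, -0.018, 0.013], [-0.044, -0.019, 0.013], [-0.044, -0.019, 0.013], [-0.044, -0.02, 0.013]], twist=[-0.013, -0.013, -0.013, -0.013, -0.013])

```text
t: 4.78
tcp_pos: [0.3285, 0.3658, 0.1805]
ee_rot: [3.141, 0.0, 2.95]
force: [-0.3, 0.3, -0.1]
finger_gap: 0.0901
```

Emit:
carry_out(hand=[0.09, 0.09, 0.09, 0.09, 0.09], xyz=[[-0.043, -0.02, 0.013], [-0.043, -0.021, 0.013], [-0.043, -0.021, 0.013], [-0.043, -0.022, 0.013], [0, 0, 0]], twist=[-0.013, -0.013, -0.013, -0.013, 0])

```text
t: 5.4
tcp_pos: [0.4842, 0.2523, 0.1276]
ee_rot: [-3.141, -0.001, 2.998]
force: [-0.2, 0.3, -0.4]
finger_gap: 0.0899
```

```bash
python3 -c "
from h import *
plan([.482,.254,.036],3.0,4,.09)
c=read_camera('top');s=read_camera('side')
cv2.imwrite('pics/a1.png',cv2.resize(np.hstack([c[100:280,150:350],s[100:280,230:430]])[:,:,::-1],None,fx=2,fy=2))"
```

```text
t 5.4 p [0.4842 0.2523 0.1276] rot [-3.141e+00 -1.000e-03  2.998e+00] dy 0.002 twist -0.001 gap 0.0899 F [-0.2  0.3 -0.4] j [ 0.34  0.5   1.63 -0.    1.01 -1.09]
[[0.001, 0.0, 0.023], [0.001, 0.0, 0.023], [0.001, 0.0, 0.023], [0.001, 0.0, 0.023]] [np.float64(-0.001), np.float64(-0.001), np.float64(-0.001), np.float64(-0.001)] [0.09, 0.09, 0.09, 0.09]
```

View pics/a1.png

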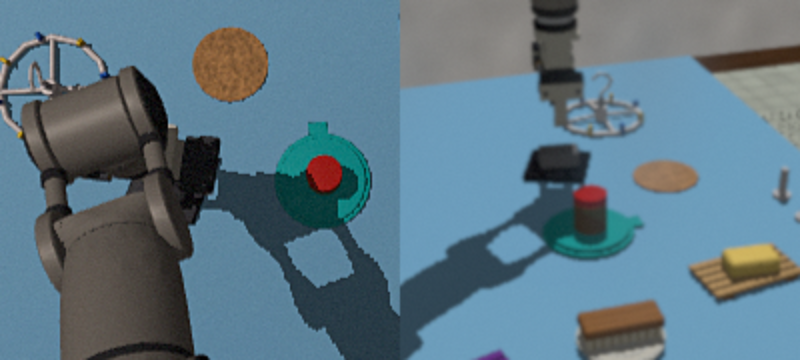

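The gripper stands directly above the pumice in both views, with the jar and the rack well clear. Now I'll descend and grip.

Emit:
carry_out(hand=[0.09, 0.09, 0.09, 0.09, 0.09], xyz=[[0.002, 0, 0.03], [0, 0.001, 0.03], [0, 0, 0.02], [0, 0, 0.01], [0, 0, 0]], twist=[0, 0, 0, 0, 0])

```text
t: 6.12
tcp_pos: [0.4799, 0.2563, 0.0388]
ee_rot: [-3.142, -0.0, 3.003]
force: [0.3, 0.8, -0.2]
finger_gap: 0.0902
```

Emit:
carry_out(hand=[0.03, 0.03, 0.03, 0.03, 0.03], xyz=[[0, 0, 0], [0, 0, 0], [0, 0, 0], [0, 0, 0], [0, 0, 0]], twist=[0, 0, 0, 0, 0])

```text
t: 6.75
tcp_pos: [0.4805, 0.2556, 0.0388]
ee_rot: [3.142, 0.0, 3.002]
force: [-0.9, -0.9, 0.8]
finger_gap: 0.0457
```

Emit:
carry_out(hand=[0.03, 0.03, 0.03, 0.03], xyz=[[0, 0, -0.01], [0, 0, -0.03], [0, 0, -0.03], [0, 0, 0]], twist=[0, 0, 0, 0])

```text
t: 7.25
tcp_pos: [0.4819, 0.2563, 0.1114]
ee_rot: [3.139, 0.005, 3.002]
force: [-0.1, 0.1, -1.7]
finger_gap: 0.0459
```

```bash
python3 -c "
from h import *
plan([.660,.165,.09],3.0,5,.03)"
```

```text
t 7.25 p [0.4819 0.2563 0.1114] rot [3.139 0.005 3.002] dy -0.002 twist 0.0 gap 0.0459 F [-0.1  0.1 -1.7] j [ 0.35  0.52  1.65  0.    0.97 -1.08]
[[-0.038, -0.013, 0.004], [-0.038, -0.013, 0.004], [-0.038, -0.013, 0.004], [-0.038, -0.013, 0.004], [-0.038, -0.013, 0.004]] [np.float64(0.0), np.float64(0.0), np.float64(0.0), np.float64(0.0), np.float64(0.0)] [0.03, 0.03, 0.03, 0.03, 0.03]
```

Emit:
carry_out(hand=[0.03, 0.03, 0.03, 0.03, 0.03], xyz=[[-0.03, -0.01, 0], [-0.04, -0.014, 0.005], [-0.045, -0.015, 0.005], [-0.04, -0.014, 0.005], [-0.035, -0.012, 0.005]], twist=[0, 0, 0, 0, 0])

```text
t: 7.88
tcp_pos: [0.6602, 0.1638, 0.0872]
ee_rot: [-3.141, -0.002, 3.001]
force: [-0.4, 1.0, -1.1]
finger_gap: 0.0458
```

Emit:
carry_out(hand=[0.03, 0.03, 0.03, 0.03, 0.03], xyz=[[0, 0, 0], [0, 0, 0.025], [0, 0, 0.02], [0, 0, 0.01], [0, 0, 0]], twist=[0, 0, 0, 0, 0])

```text
t: 8.5
tcp_pos: [0.6589, 0.1652, 0.0329]
ee_rot: [-3.141, -0.002, 3.002]
force: [-0.0, -0.6, -1.5]
finger_gap: 0.0457
```

Emit:
carry_out(hand=[0.03, 0.03, 0.03], xyz=[[0, 0, 0.001], [0, 0, 0.001], [0, 0, 0]], twist=[0, 0, 0])

```text
t: 8.88
tcp_pos: [0.6597, 0.1649, 0.0322]
ee_rot: [3.141, 0.001, 3.002]
force: [0.2, -0.1, -1.0]
finger_gap: 0.046
```

Emit:
carry_out(hand=[0.03, 0.03, 0.03], xyz=[[0, 0, 0.001], [0, 0, 0.001], [0, 0, 0]], twist=[0, 0, 0])

```text
t: 9.25
tcp_pos: [0.6598, 0.1649, 0.0308]
ee_rot: [3.141, 0.001, 3.002]
force: [-2.0, -0.5, 5.5]
finger_gap: 0.0456
```

Force up 5.5 N: contact. I'll release, rise, then go to the jar.

Emit:
carry_out(hand=[0.07, 0.07, 0.07, 0.07, 0.07], xyz=[[0, 0, 0], [0, 0, 0], [0, 0, 0], [0, 0, -0.02], [0, 0, -0.04]], twist=[0, 0, 0, 0, 0])

```text
t: 9.88
tcp_pos: [0.6587, 0.1648, 0.0897]
ee_rot: [-3.141, -0.003, 3.002]
force: [0.8, -0.4, 0.8]
finger_gap: 0.0696
```

Emit:
carry_out(hand=[0.09, 0.09, 0.09], xyz=[[0, 0, -0.04], [0, 0, -0.02], [0, 0, 0]], twist=[0, 0, 0])

```text
t: 10.25
tcp_pos: [0.6608, 0.1651, 0.1532]
ee_rot: [3.14, 0.005, 3.002]
force: [-0.7, -0.5, -0.9]
finger_gap: 0.0895
```

```bash
python3 -c "
from h import *
plan([.474,.0195,.15],3.1,5,.09)
for c in ('side','top'):
  im=read_camera(c);print(mark(c,'pumice',1))"
```

```text
t 10.25 p [0.6608 0.1651 0.1532] rot [3.14  0.005 3.002] dy 0.098 twist -0.02 gap 0.0895 F [-0.7 -0.5 -0.9] j [ 0.13  0.7   1.17  0.    1.26 -1.3 ]
[[0.033, -0.034, 0.0], [0.034, -0.033, 0.0], [0.034, -0.033, 0.0], [0.035, -0.032, 0.0], [0.036, -0.031, 0.0]] [np.float64(-0.02), np.float64(-0.02), np.float64(-0.02), np.float64(-0.02), np.float64(-0.02)] [0.09, 0.09, 0.09, 0.09, 0.09]
[(0.76, array([0.6614, 0.1656, 0.0058]))]
[]
```

Emit:
carry_out(hand=[0.09, 0.09, 0.09, 0.09, 0.09], xyz=[[0.033, -0.034, 0], [0.034, -0.033, 0], [0.034, -0.033, 0], [0.035, -0.032, 0], [0.036, -0.031, 0]], twist=[-0.02, -0.02, -0.02, -0.02, -0.02])

```text
t: 11.08
tcp_pos: [0.4703, 0.019, 0.1488]
ee_rot: [3.141, -0.002, 3.103]
force: [-0.0, -0.7, 0.3]
finger_gap: 0.09
```

Emit:
carry_out(hand=[0.09, 0.09], xyz=[[0, 0, 0], [0, 0, 0]], twist=[0, 0])

```text
t: 11.32
tcp_pos: [0.4726, 0.0198, 0.1495]
ee_rot: [3.141, 0.0, 3.101]
force: [0.5, -0.3, 0.4]
finger_gap: 0.09
```

```bash
python3 -c "
from h import *
plan([.474,.0195,.05],3.1,4,.09)
s=read_camera('side')
print(mark('side','jar',1))
cv2.imwrite('pics/a2.png',cv2.resize(s[100:280,230:430][:,:,::-1],None,fx=3,fy=3))"
```

```text
t 11.32 p [0.4726 0.0198 0.1495] rot [3.141 0.    3.101] dy -0.001 twist 0.0 gap 0.09 F [ 0.5 -0.3  0.4] j [-0.12  0.36  1.8   0.    0.98 -1.65]
[[-0.0, -0.0, 0.025], [-0.0, -0.0, 0.025], [-0.0, -0.0, 0.025], [-0.0, -0.0, 0.025]] [np.float64(0.0), np.float64(0.0), np.float64(0.0), np.float64(0.0)] [0.09, 0.09, 0.09, 0.09]
[(0.61, array([0.4706, 0.0185, 0.0171]))]
```

View pics/a2.png

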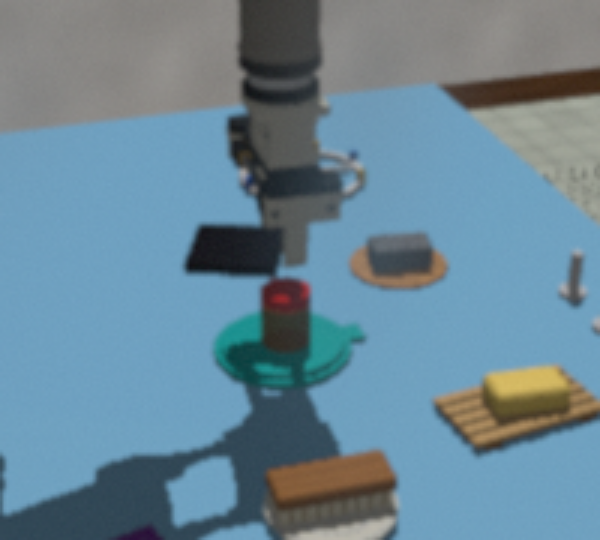

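The pumice sits on the cork mat, the pad is empty, and the fingers stand over the jar at crop (285,300).

Emit:
carry_out(hand=[0.09, 0.09, 0.09, 0.09, 0.09], xyz=[[-0.001, 0, 0.03], [0, 0, 0.03], [0, 0, 0.025], [0, 0, 0.017], [0, 0, 0]], twist=[0, 0, 0, 0, 0])

```text
t: 12.05
tcp_pos: [0.4728, 0.0204, 0.0464]
ee_rot: [3.141, -0.003, 3.103]
force: [-0.3, -0.3, -0.4]
finger_gap: 0.0904
```

Emit:
carry_out(hand=[0.04, 0.04, 0.04, 0.04, 0.04], xyz=[[0, 0, 0], [0, 0, 0], [0, 0, 0], [0, 0, 0], [0, 0, 0]], twist=[0, 0, 0, 0, 0])

```text
t: 12.68
tcp_pos: [0.4733, 0.0197, 0.0481]
ee_rot: [3.142, 0.001, 3.102]
force: [0.4, 0.4, 2.6]
finger_gap: 0.0537
```

Emit:
carry_out(hand=[0.04, 0.04, 0.04, 0.04], xyz=[[0, 0, -0.01], [0, 0, -0.03], [0, 0, -0.03], [0, 0, 0]], twist=[0, 0, 0, 0])

```text
t: 13.18
tcp_pos: [0.4744, 0.0196, 0.1199]
ee_rot: [-3.141, 0.005, 3.102]
force: [0.3, -0.8, -1.7]
finger_gap: 0.0536
```

```bash
python3 -c "
from h import *
plan([.480,.254,.1],3.1,6,.04)"
```

```text
t 13.18 p [0.4744 0.0196 0.1199] rot [-3.141  0.005  3.102] dy -0.002 twist 0.0 gap 0.0536 F [ 0.3 -0.8 -1.7] j [-0.12  0.4   1.83  0.    0.9  -1.65]
[[0.001, 0.039, 0.003], [0.001, 0.039, 0.003], [0.001, 0.039, 0.003], [0.001, 0.039, 0.003], [0.001, 0.039, 0.003]] [np.float64(0.0), np.float64(0.0), np.float64(0.0), np.float64(0.0), np.float64(0.0)] [0.04, 0.04, 0.04, 0.04, 0.04]
[[0.001, 0.039, 0.003]] [np.float64(0.0)] [0.04]
```

Emit:
carry_out(hand=[0.04, 0.04, 0.04, 0.04, 0.04], xyz=[[0.001, 0.03, 0], [0.001, 0.045, 0.004], [0.002, 0.05, 0.005], [0.001, 0.05, 0.005], [0.001, 0.04, 0.005]], twist=[0, 0, 0, 0, 0])

```text
t: 13.8
tcp_pos: [0.4748, 0.2365, 0.0975]
ee_rot: [-3.141, -0.002, 3.102]
force: [-0.5, 0.1, -1.7]
finger_gap: 0.0537
```

Emit:
carry_out(hand=[0.04, 0.04, 0.04, 0.04, 0.04], xyz=[[0, 0.019, 0], [0, 0, 0.015], [0, 0, 0.02], [0, 0, 0.012], [0, 0, 0]], twist=[0, 0, 0, 0, 0])

```text
t: 14.42
tcp_pos: [0.4758, 0.2525, 0.0505]
ee_rot: [-3.14, -0.003, 3.101]
force: [-0.4, 0.3, -0.4]
finger_gap: 0.0536
```

```bash
python3 -c "
from h import *
plan([.480,.254,.0455],3.1,1,.04)"
```

```text
t 14.43 p [0.4758 0.2525 0.0505] rot [-3.140e+00 -3.000e-03  3.101e+00] dy -0.001 twist 0.001 gap 0.0536 F [-0.4  0.3 -0.4] j [ 0.35  0.6   1.71 -0.    0.83 -1.18]
[[-0.004, 0.002, 0.005]] [np.float64(0.001)] [0.04]
```

Emit:
carry_out(hand=[0.04, 0.04, 0.04, 0.04, 0.04], xyz=[[-0.003, 0.001, 0.001], [0, 0, 0.001], [0, 0, 0.001], [0, 0, 0.001], [0, 0, 0]], twist=[0, 0, 0, 0, 0])

```text
t: 15.05
tcp_pos: [0.4794, 0.2547, 0.0477]
ee_rot: [3.142, -0.0, 3.102]
force: [0.0, 0.4, -1.5]
finger_gap: 0.0533
```

Emit:
carry_out(hand=[0.04, 0.04, 0.04], xyz=[[0, 0, 0.001], [0, 0, 0.001], [0, 0, 0]], twist=[0, 0, 0])

```text
t: 15.42
tcp_pos: [0.4795, 0.2547, 0.0461]
ee_rot: [3.141, 0.0, 3.102]
force: [-1.5, -0.2, 2.9]
finger_gap: 0.0538
```

Emit:
carry_out(hand=[0.055, 0.06, 0.08, 0.08, 0.08], xyz=[[0, 0, 0], [0, 0, 0], [0, 0, 0], [0, 0, 0], [0, 0, -0.02]], twist=[0, 0, 0, 0, 0])

```text
t: 16.05
tcp_pos: [0.4785, 0.2543, 0.0647]
ee_rot: [-3.14, -0.003, 3.102]
force: [0.1, -1.0, -0.0]
finger_gap: 0.0791
```

Emit:
carry_out(hand=[0.08, 0.08, 0.09, 0.09], xyz=[[0, 0, -0.04], [0, 0, -0.04], [0, 0, -0.01], [0, 0, 0]], twist=[0, 0, 0, 0])

```text
t: 16.55
tcp_pos: [0.4795, 0.2547, 0.1558]
ee_rot: [3.141, 0.001, 3.102]
force: [-0.5, -0.5, -0.2]
finger_gap: 0.0892
```

```bash
python3 -c "
from h import *
plan([.660,.165,.15],3.0,4,.09)
s=read_camera('side');print(mark('side','jar',1),mark('side','pumice',1))
cv2.imwrite('pics/a3.png',cv2.resize(s[100:280,230:430][:,:,::-1],None,fx=3,fy=3))"
```

```text
t 16.55 p [0.4795 0.2547 0.1558] rot [3.141e+00 1.000e-03 3.102e+00] dy -0.102 twist 0.025 gap 0.0892 F [-0.5 -0.5 -0.2] j [ 0.35  0.46  1.6   0.    1.07 -1.18]
[[-0.046, -0.021, 0.001], [-0.046, -0.019, 0.001], [-0.047, -0.018, 0.001], [-0.047, -0.017, 0.001]] [np.float64(0.025), np.float64(0.025), np.float64(0.025), np.float64(0.025)] [0.09, 0.09, 0.09, 0.09]
[(0.58, array([0.4784, 0.2551, 0.0157]))] [(0.79, array([0.6607, 0.168 , 0.0034]))]
```

View pics/a3.png

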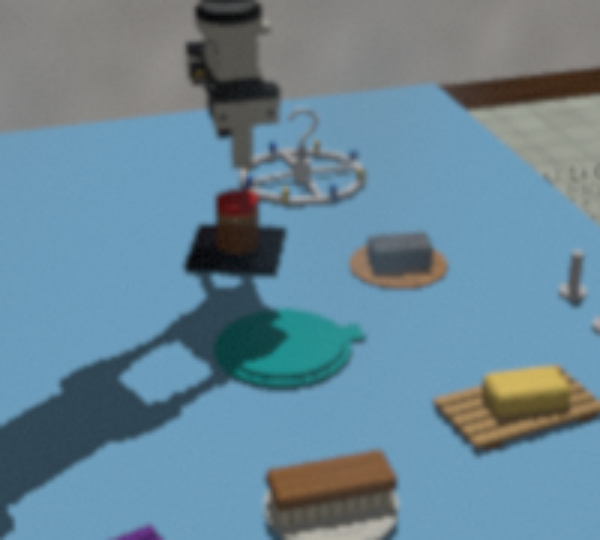

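The jar stands upright on the pad at crop (237,220), the lid is free, and the pumice is on the cork at (400,255).

Emit:
carry_out(hand=[0.09, 0.09, 0.09, 0.09, 0.09], xyz=[[-0.046, -0.021, 0], [-0.046, -0.019, 0], [-0.047, -0.018, 0], [-0.047, -0.017, 0], [0, 0, 0.02]], twist=[0.025, 0.025, 0.025, 0.025, 0])

```text
t: 17.32
tcp_pos: [0.6623, 0.163, 0.1346]
ee_rot: [3.141, 0.002, 2.998]
force: [0.0, 0.1, -1.0]
finger_gap: 0.0899
```

Emit:
carry_out(hand=[0.09, 0.09, 0.09, 0.09, 0.09], xyz=[[0, 0, 0.03], [0, 0, 0.03], [0, 0, 0.025], [0, 0, 0.017], [0, 0, 0]], twist=[0, 0, 0, 0, 0])

```text
t: 17.95
tcp_pos: [0.658, 0.1653, 0.0315]
ee_rot: [-3.141, -0.004, 3.002]
force: [0.1, -0.5, 0.6]
finger_gap: 0.0899
```

Emit:
carry_out(hand=[0.03, 0.03, 0.03, 0.03, 0.03], xyz=[[0, 0, 0], [0, 0, 0], [0, 0, 0], [0, 0, 0], [0, 0, 0]], twist=[0, 0, 0, 0, 0])

```text
t: 18.58
tcp_pos: [0.6593, 0.1655, 0.0339]
ee_rot: [3.141, 0.0, 3.002]
force: [-0.1, -1.0, 1.3]
finger_gap: 0.0456
```

Emit:
carry_out(hand=[0.03, 0.03, 0.03, 0.03], xyz=[[0, 0, -0.01], [0, 0, -0.035], [0, 0, -0.035], [0, 0, 0]], twist=[0, 0, 0, 0])

```text
t: 19.08
tcp_pos: [0.6611, 0.1658, 0.1178]
ee_rot: [3.14, 0.007, 3.002]
force: [0.6, 0.7, -0.9]
finger_gap: 0.0455
```

```bash
python3 -c "
from h import *
plan([.4705,.022,.09],3.0,5,.03)"
```

```text
t 19.07 p [0.6611 0.1658 0.1178] rot [3.14  0.007 3.002] dy -0.002 twist 0.0 gap 0.0455 F [ 0.6  0.7 -0.9] j [ 0.13  0.73  1.21  0.    1.19 -1.3 ]
[[0.034, -0.034, 0.005], [0.034, -0.034, 0.005], [0.034, -0.034, 0.005], [0.034, -0.034, 0.005], [0.034, -0.034, 0.005]] [np.float64(0.0), np.float64(0.0), np.float64(0.0), np.float64(0.0), np.float64(0.0)] [0.03, 0.03, 0.03, 0.03, 0.03]
```

Emit:
carry_out(hand=[0.03, 0.03, 0.03, 0.03, 0.03], xyz=[[0.03, -0.03, 0], [0.034, -0.034, 0.005], [0.036, -0.036, 0.005], [0.036, -0.036, 0.005], [0.034, -0.034, 0.005]], twist=[0, 0, 0, 0, 0])

```text
t: 19.7
tcp_pos: [0.4651, 0.0201, 0.093]
ee_rot: [-3.142, -0.001, 3.002]
force: [0.1, -0.8, -1.1]
finger_gap: 0.0458
```

Emit:
carry_out(hand=[0.03, 0.03, 0.03, 0.03, 0.03], xyz=[[0, 0, 0], [0, 0, 0.02], [0, 0, 0.02], [0, 0, 0.005], [0, 0, 0]], twist=[0, 0, 0, 0, 0])

```text
t: 20.32
tcp_pos: [0.4674, 0.0211, 0.0485]
ee_rot: [3.141, -0.0, 3.002]
force: [-0.4, -0.3, -0.7]
finger_gap: 0.0457
```

```bash
python3 -c "
from h import *
plan([.4705,.022,.044],3.0,1,.03)"
```

```text
t 20.32 p [0.4674 0.0211 0.0485] rot [ 3.141 -0.     3.002] dy -0.002 twist 0.002 gap 0.0457 F [-0.4 -0.3 -0.7] j [-0.12  0.51  1.91  0.    0.72 -1.55]
[[-0.003, 0.001, 0.005]] [np.float64(0.002)] [0.03]
```

Emit:
carry_out(hand=[0.03, 0.03, 0.03, 0.03], xyz=[[-0.002, 0.001, 0.001], [0, 0, 0.001], [0, 0, 0.001], [0, 0, 0]], twist=[0, 0, 0, 0])

```text
t: 20.82
tcp_pos: [0.4693, 0.0216, 0.0458]
ee_rot: [3.142, 0.0, 3.002]
force: [-0.6, 0.8, -0.4]
finger_gap: 0.0456
```

Emit:
carry_out(hand=[0.03, 0.03, 0.03], xyz=[[0, 0, 0.001], [0, 0, 0.001], [0, 0, 0]], twist=[0, 0, 0])

```text
t: 21.2
tcp_pos: [0.4693, 0.0215, 0.0439]
ee_rot: [3.142, 0.0, 3.002]
force: [-0.9, 0.2, 2.9]
finger_gap: 0.0458
```

Contact at the expected height. I'll release and move on to the soap.

Emit:
carry_out(hand=[0.05, 0.06, 0.08, 0.08, 0.08], xyz=[[0, 0, 0], [0, 0, 0], [0, 0, 0], [0, 0, 0], [0, 0, -0.02]], twist=[0, 0, 0, 0, 0])

```text
t: 21.82
tcp_pos: [0.4683, 0.0217, 0.0629]
ee_rot: [3.142, -0.003, 3.002]
force: [-0.3, -0.1, -0.5]
finger_gap: 0.0795
```

Emit:
carry_out(hand=[0.08, 0.08, 0.09, 0.09], xyz=[[0, 0, -0.04], [0, 0, -0.03], [0, 0, -0.01], [0, 0, 0]], twist=[0, 0, 0, 0])

```text
t: 22.32
tcp_pos: [0.4693, 0.0216, 0.1436]
ee_rot: [3.142, 0.001, 3.002]
force: [-0.9, 0.5, 0.2]
finger_gap: 0.0892
```

```bash
python3 -c "
from h import *
plan([.670,-.156,.12],3.085,6,.09)
s=read_camera('side');print(mark('side','jar',1),mark('side','pumice',1))"
```

```text
t 22.32 p [0.4693 0.0216 0.1436] rot [3.142e+00 1.000e-03 3.002e+00] dy 0.083 twist -0.014 gap 0.0892 F [-0.9  0.5  0.2] j [-0.12  0.36  1.82  0.    0.97 -1.55]
[[-0.037, -0.025, 0.004], [-0.037, -0.025, 0.004], [-0.037, -0.026, 0.004], [-0.036, -0.026, 0.004], [-0.036, -0.027, 0.004]] [np.float64(-0.014), np.float64(-0.014), np.float64(-0.014), np.float64(-0.014), np.float64(-0.014)] [0.09, 0.09, 0.09, 0.09, 0.09]
[[-0.035, -0.027, 0.004]] [np.float64(-0.014)] [0.09]
[(0.78, array([0.4773, 0.2538, 0.015 ]))] [(0.59, array([0.472 , 0.0253, 0.0163]))]
```

Emit:
carry_out(hand=[0.09, 0.09, 0.09, 0.09, 0.09], xyz=[[-0.037, -0.025, 0.004], [-0.037, -0.025, 0.004], [-0.037, -0.026, 0.004], [-0.036, -0.026, 0.004], [-0.036, -0.027, 0.004]], twist=[-0.014, -0.014, -0.014, -0.014, -0.014])

```text
t: 23.1
tcp_pos: [0.6372, -0.1279, 0.1218]
ee_rot: [3.141, -0.002, 3.072]
force: [0.9, -0.7, 0.0]
finger_gap: 0.0899
```

Emit:
carry_out(hand=[0.09, 0.09, 0.09], xyz=[[-0.035, -0.027, 0.004], [0, 0, 0], [0, 0, 0]], twist=[-0.014, 0, 0])

```text
t: 23.48
tcp_pos: [0.6688, -0.1558, 0.118]
ee_rot: [3.14, -0.003, 3.086]
force: [-0.4, 0.6, 0.8]
finger_gap: 0.0897
```

```bash
python3 -c "
from h import *
plan([.670,-.156,.036],3.085,4,.09)
s=read_camera('side')
cv2.imwrite('pics/a4.png',cv2.resize(s[100:300,280:480][:,:,::-1],None,fx=3,fy=3))"
```

```text
t 23.48 p [ 0.6688 -0.1558  0.118 ] rot [ 3.140e+00 -3.000e-03  3.086e+00] dy -0.001 twist 0.0 gap 0.0897 F [-0.4  0.6  0.8] j [-0.34  0.75  1.18  0.    1.22 -1.86]
[[-0.0, -0.0, 0.021], [-0.0, -0.0, 0.021], [-0.0, -0.0, 0.021], [-0.0, -0.0, 0.021]] [np.float64(0.0), np.float64(0.0), np.float64(0.0), np.float64(0.0)] [0.09, 0.09, 0.09, 0.09]
```

View pics/a4.png

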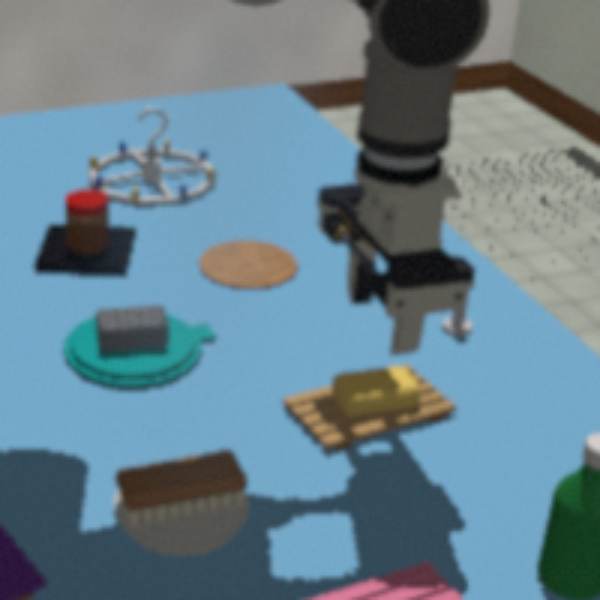

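The pumice is on the lid and the cork mat is empty. The fingers straddle the soap at crop (375,390), clear of the peg.

Emit:
carry_out(hand=[0.09, 0.09, 0.09, 0.09, 0.09], xyz=[[-0.001, 0, 0.03], [0, 0, 0.027], [0, 0, 0.018], [0, 0, 0.007], [0, 0, 0]], twist=[0, 0, 0, 0, 0])

```text
t: 24.15
tcp_pos: [0.6709, -0.1563, 0.0379]
ee_rot: [3.142, 0.0, 3.086]
force: [0.0, 0.2, 1.1]
finger_gap: 0.0901
```

Emit:
carry_out(hand=[0.03, 0.03, 0.03, 0.03, 0.03], xyz=[[0, 0, 0], [0, 0, 0], [0, 0, 0], [0, 0, 0], [0, 0, 0]], twist=[0, 0, 0, 0, 0])

```text
t: 24.78
tcp_pos: [0.6708, -0.1565, 0.0378]
ee_rot: [3.141, 0.0, 3.086]
force: [-0.7, -0.1, 0.0]
finger_gap: 0.0478
```

Emit:
carry_out(hand=[0.03, 0.03, 0.03, 0.03], xyz=[[0, 0, -0.01], [0, 0, -0.035], [0, 0, -0.035], [0, 0, 0]], twist=[0, 0, 0, 0])

```text
t: 25.28
tcp_pos: [0.6726, -0.1571, 0.1217]
ee_rot: [-3.14, 0.007, 3.086]
force: [0.6, -0.8, -1.3]
finger_gap: 0.0479
```

```bash
python3 -c "
from h import *
plan([.660,.165,.10],3.085,7,.03)"
```

```text
t 25.27 p [ 0.6726 -0.1571  0.1217] rot [-3.14   0.007  3.086] dy -0.001 twist 0.0 gap 0.0479 F [ 0.6 -0.8 -1.3] j [-0.34  0.75  1.17  0.    1.21 -1.86]
[[0.004, 0.046, 0.003], [0.004, 0.046, 0.003], [0.004, 0.046, 0.003], [0.004, 0.046, 0.003], [0.004, 0.046, 0.003]] [np.float64(0.0), np.float64(0.0), np.float64(0.0), np.float64(0.0), np.float64(0.0)] [0.03, 0.03, 0.03, 0.03, 0.03]
[[0.004, 0.046, 0.003], [0.004, 0.046, 0.003]] [np.float64(0.0), np.float64(0.0)] [0.03, 0.03]
```

Emit:
carry_out(hand=[0.03, 0.03, 0.03, 0.03, 0.03], xyz=[[0.003, 0.04, 0], [0.004, 0.05, 0], [0.004, 0.05, 0], [0.004, 0.05, 0], [0.004, 0.05, 0]], twist=[0, 0, 0, 0, 0])

```text
t: 25.9
tcp_pos: [0.6643, 0.0857, 0.1163]
ee_rot: [-3.141, -0.002, 3.086]
force: [0.5, 0.3, -1.9]
finger_gap: 0.0476
```

Emit:
carry_out(hand=[0.03, 0.03, 0.03, 0.03, 0.03], xyz=[[0.004, 0.045, 0.005], [0.003, 0.037, 0.01], [0, 0, 0.025], [0, 0, 0.025], [0, 0, 0]], twist=[0, 0, 0, 0, 0])

```text
t: 26.52
tcp_pos: [0.6605, 0.1663, 0.0492]
ee_rot: [-3.14, -0.007, 3.086]
force: [0.4, 0.3, -1.6]
finger_gap: 0.0476
```

```bash
python3 -c "
from h import *
plan([.660,.165,.03],3.085,1,.03)"
```

```text
t 26.52 p [0.6605 0.1663 0.0492] rot [-3.14  -0.007  3.086] dy -0.001 twist 0.001 gap 0.0476 F [ 0.4  0.3 -1.6] j [ 0.13  0.81  1.26  0.    1.08 -1.38]
[[0.0, -0.001, 0.019]] [np.float64(0.001)] [0.03]
```

Emit:
carry_out(hand=[0.03, 0.03, 0.03, 0.03], xyz=[[0, 0, 0.01], [0, 0, 0.006], [0, 0, 0.002], [0, 0, 0]], twist=[0, 0, 0, 0])

```text
t: 27.02
tcp_pos: [0.6629, 0.1664, 0.0349]
ee_rot: [3.141, 0.0, 3.086]
force: [-0.8, 0.5, -0.1]
finger_gap: 0.0476
```

Emit:
carry_out(hand=[0.03, 0.03, 0.03], xyz=[[0, 0, 0.001], [0, 0, 0.001], [0, 0, 0]], twist=[0, 0, 0])

```text
t: 27.4
tcp_pos: [0.6628, 0.1665, 0.0327]
ee_rot: [3.142, 0.0, 3.086]
force: [-0.1, -0.5, -1.3]
finger_gap: 0.0479
```

Emit:
carry_out(hand=[0.03, 0.03, 0.03, 0.03], xyz=[[0, 0, 0.001], [0, 0, 0.001], [0, 0, 0.001], [0, 0, 0]], twist=[0, 0, 0, 0])

```text
t: 27.9
tcp_pos: [0.6629, 0.1665, 0.0298]
ee_rot: [3.141, 0.0, 3.086]
force: [-0.9, -0.4, 0.1]
finger_gap: 0.0476
```

Emit:
carry_out(hand=[0.03, 0.03], xyz=[[0, 0, 0.001], [0, 0, 0]], twist=[0, 0])

```text
t: 28.15
tcp_pos: [0.6629, 0.1664, 0.0298]
ee_rot: [3.141, 0.0, 3.086]
force: [-2.8, -0.9, 6.0]
finger_gap: 0.0477
```

Contact. I'll release and go to the brush.

Emit:
carry_out(hand=[0.05, 0.06, 0.08, 0.08, 0.08], xyz=[[0, 0, 0], [0, 0, 0], [0, 0, 0], [0, 0, 0], [0, 0, -0.02]], twist=[0, 0, 0, 0, 0])

```text
t: 28.78
tcp_pos: [0.6616, 0.1663, 0.0476]
ee_rot: [-3.141, -0.004, 3.086]
force: [0.6, -0.5, 0.5]
finger_gap: 0.0795
```

Emit:
carry_out(hand=[0.08, 0.08, 0.09, 0.09], xyz=[[0, 0, -0.04], [0, 0, -0.04], [0, 0, -0.02], [0, 0, 0]], twist=[0, 0, 0, 0])

```text
t: 29.28
tcp_pos: [0.6641, 0.1666, 0.1523]
ee_rot: [3.14, 0.006, 3.086]
force: [0.5, 0.8, -0.2]
finger_gap: 0.0894
```

```bash
python3 -c "
from h import *
plan([.4395,-.2465,.13],3.115,9,.09)
read_camera('side');print(mark('side','soap',1),mark('side','brush',1));read_camera('top')
for r in maskrect('top','brush',.046)+maskrect('top','slat_board',.012):print(r)
print(mark('top','slat_board',5),mark('top','brush',1), mark('top','pumice',1))
"
```

```text
t 29.27 p [0.6641 0.1666 0.1523] rot [3.14  0.006 3.086] dy 0.029 twist -0.003 gap 0.0894 F [ 0.5  0.8 -0.2] j [ 0.13  0.71  1.16  0.    1.27 -1.38]
[[0.022, -0.047, 0.002], [0.023, -0.047, 0.002], [0.023, -0.047, 0.002], [0.023, -0.047, 0.002], [0.023, -0.047, 0.002]] [np.float64(-0.003), np.float64(-0.003), np.float64(-0.003), np.float64(-0.003), np.float64(-0.003)] [0.09, 0.09, 0.09, 0.09, 0.09]
[[0.023, -0.047, 0.002], [0.023, -0.047, 0.002], [0.023, -0.047, 0.002], [0.023, -0.047, 0.002]] [np.float64(-0.003), np.float64(-0.003), np.float64(-0.003), np.float64(-0.003)] [0.09, 0.09, 0.09, 0.09]
[(0.81, array([0.6628, 0.1667, 0.0037]))] [(0.93, array([ 0.4397, -0.2463,  0.0175]))]
(0.62, array([399., 198.]), 'c', 438.8, -246.0, 'wh', 103.5, 45.5, 'yaw', -0.032, 'area', 513)
(0.86, array([453., 166.]), 'c', 541.6, -425.2, 'wh', 149.2, 87.2, 'yaw', 0.104, 'area', 1276)
(0.6, array([366., 128.]), 'c', 664.4, -155.2, 'wh', 150.1, 84.5, 'yaw', 0.143, 'area', 1240)
(0.6, array([413., 270.]), 'c', 220.0, -288.5, 'wh', 147.6, 85.7, 'yaw', 0.289, 'area', 1301)
[(0.94, array([ 6.617e-01, -1.601e-01,  6.000e-04])), (0.79, array([ 5.460e-01, -4.257e-01,  4.000e-04])), (0.65, array([ 0.4384, -0.249 , -0.0014])), (0.64, array([ 0.2183, -0.2891,  0.0028])), (0.62, array([ 0.3426, -0.4757, -0.0011]))] [(0.92, array([ 0.4385, -0.2475,  0.0164]))] [(0.78, array([0.4761, 0.0203, 0.0129]))]
```

Emit:
carry_out(hand=[0.09, 0.09, 0.09, 0.09, 0.09], xyz=[[0.022, -0.047, 0], [0.023, -0.047, 0], [0.023, -0.047, 0.002], [0.023, -0.047, 0.002], [0.023, -0.047, 0.002]], twist=[-0.003, -0.003, -0.003, -0.003, -0.003])

```text
t: 30.35
tcp_pos: [0.5364, -0.0639, 0.1426]
ee_rot: [-3.142, 0.0, 3.101]
force: [0.7, 1.3, 0.7]
finger_gap: 0.0898
```

Emit:
carry_out(hand=[0.09, 0.09, 0.09, 0.09, 0.09], xyz=[[0.023, -0.047, 0.002], [0.023, -0.047, 0.003], [0.023, -0.047, 0.003], [0.023, -0.047, 0.003], [0, 0, 0]], twist=[-0.003, -0.003, -0.003, -0.003, 0])

```text
t: 30.98
tcp_pos: [0.4371, -0.2498, 0.1315]
ee_rot: [-3.141, -0.0, 3.108]
force: [0.1, -0.5, -1.3]
finger_gap: 0.0899
```

```bash
python3 -c "
from h import *
plan([.4395,-.2465,.041],3.115,4,.09)
s=read_camera('side')
cv2.imwrite('pics/a5.png',cv2.resize(s[120:320,250:450][:,:,::-1],None,fx=3,fy=3))"
```

```text
t 30.98 p [ 0.4371 -0.2498  0.1315] rot [-3.141 -0.     3.108] dy 0.007 twist -0.002 gap 0.0899 F [ 0.1 -0.5 -1.3] j [-0.67  0.43  1.74 -0.    0.97 -2.21]
[[-0.001, 0.001, 0.023], [-0.001, 0.001, 0.023], [-0.001, 0.001, 0.023], [-0.001, 0.001, 0.023]] [np.float64(-0.002), np.float64(-0.002), np.float64(-0.002), np.float64(-0.002)] [0.09, 0.09, 0.09, 0.09]
```

View pics/a5.png

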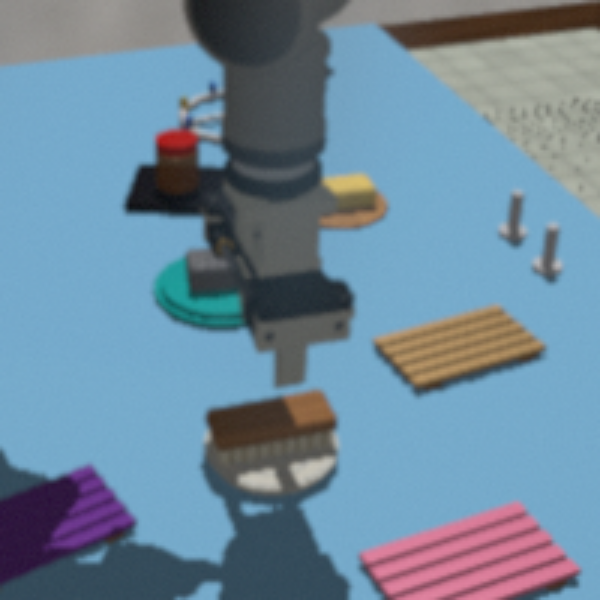

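The fingers stand over the middle of the brush at crop (270,415). The slatted board is free at (460,347) and the soap is on the cork.

Emit:
carry_out(hand=[0.09, 0.09, 0.09, 0.09, 0.09], xyz=[[-0.002, 0.002, 0.03], [0, 0.001, 0.03], [0, 0, 0.02], [0, 0, 0.01], [0, 0, 0]], twist=[-0.007, 0, 0, 0, 0])

```text
t: 31.65
tcp_pos: [0.4409, -0.2433, 0.0414]
ee_rot: [3.141, -0.001, 3.121]
force: [0.2, 0.4, -0.6]
finger_gap: 0.0899
```

Emit:
carry_out(hand=[0.03, 0.03, 0.03, 0.03, 0.03], xyz=[[0, 0, 0], [0, 0, 0], [0, 0, 0], [0, 0, 0], [0, 0, 0]], twist=[0, 0, 0, 0, 0])

```text
t: 32.28
tcp_pos: [0.4407, -0.2444, 0.0419]
ee_rot: [-3.141, 0.0, 3.12]
force: [-1.3, -1.2, 2.0]
finger_gap: 0.0457
```

Emit:
carry_out(hand=[0.03, 0.03, 0.03, 0.03], xyz=[[0, 0, -0.01], [0, 0, -0.035], [0, 0, -0.035], [0, 0, 0]], twist=[0, 0, 0, 0])

```text
t: 32.78
tcp_pos: [0.4419, -0.2451, 0.1245]
ee_rot: [-3.138, 0.005, 3.12]
force: [0.0, -0.1, -1.1]
finger_gap: 0.0459
```

```bash
python3 -c "
from h import *
plan([.664,-.156,.11],.135+np.pi,6,.03)"
```

```text
t 32.77 p [ 0.4419 -0.2451  0.1245] rot [-3.138  0.005  3.12 ] dy 0.157 twist -0.026 gap 0.0459 F [ 0.  -0.1 -1.1] j [-0.66  0.44  1.75  0.    0.95 -2.21]
[[-0.037, 0.016, 0.003], [-0.037, 0.015, 0.003], [-0.037, 0.014, 0.003], [-0.038, 0.013, 0.003], [-0.038, 0.012, 0.003]] [np.float64(-0.026), np.float64(-0.026), np.float64(-0.026), np.float64(-0.026), np.float64(-0.026)] [0.03, 0.03, 0.03, 0.03, 0.03]
[[-0.038, 0.011, 0.003]] [np.float64(-0.026)] [0.03]
```

Emit:
carry_out(hand=[0.03, 0.03, 0.03, 0.03, 0.03], xyz=[[-0.032, 0.014, 0], [-0.037, 0.015, 0.002], [-0.038, 0.014, 0.004], [-0.04, 0.014, 0.004], [-0.04, 0.013, 0.004]], twist=[-0.026, -0.026, -0.026, -0.026, -0.026])

```text
t: 33.4
tcp_pos: [0.6258, -0.1672, 0.1062]
ee_rot: [3.14, -0.002, -3.033]
force: [-0.6, -1.0, -0.4]
finger_gap: 0.0453
```

Emit:
carry_out(hand=[0.03, 0.03, 0.03, 0.03, 0.03], xyz=[[-0.038, 0.011, 0.004], [0, 0, 0.02], [0, 0, 0.02], [0, 0, 0.01], [0, 0, 0]], twist=[-0.026, 0, 0, 0, 0])

```text
t: 34.02
tcp_pos: [0.6611, -0.1529, 0.0524]
ee_rot: [3.14, -0.002, -3.008]
force: [-0.7, 0.5, -0.7]
finger_gap: 0.0459
```

```bash
python3 -c "
from h import *
plan([.664,-.156,.0397],.135+np.pi,1,.03)"
```

```text
t 34.02 p [ 0.6611 -0.1529  0.0524] rot [ 3.140e+00 -2.000e-03 -3.008e+00] dy 0.001 twist -0.001 gap 0.0459 F [-0.7  0.5 -0.7] j [-0.34  0.8   1.27  0.    1.07 -2.05]
[[-0.002, -0.003, 0.013]] [np.float64(-0.001)] [0.03]
```

Emit:
carry_out(hand=[0.03, 0.03, 0.03, 0.03, 0.03], xyz=[[-0.002, -0.003, 0.005], [0, 0, 0.003], [0, 0, 0.001], [0, 0, 0.001], [0, 0, 0]], twist=[0, 0, 0, 0, 0])

```text
t: 34.65
tcp_pos: [0.6643, -0.1557, 0.0438]
ee_rot: [3.142, 0.0, -3.007]
force: [-0.3, 0.4, -0.8]
finger_gap: 0.0457
```

Emit:
carry_out(hand=[0.03, 0.03, 0.03], xyz=[[0, 0, 0.001], [0, 0, 0.001], [0, 0, 0]], twist=[0, 0, 0])

```text
t: 35.02
tcp_pos: [0.6642, -0.1557, 0.0416]
ee_rot: [3.141, -0.0, -3.007]
force: [-0.3, 1.3, -1.3]
finger_gap: 0.0459
```

Emit:
carry_out(hand=[0.03, 0.03, 0.03], xyz=[[0, 0, 0.001], [0, 0, 0.001], [0, 0, 0]], twist=[0, 0, 0])

```text
t: 35.4
tcp_pos: [0.6643, -0.1558, 0.0399]
ee_rot: [-3.142, 0.0, -3.007]
force: [-1.1, 0.4, 1.4]
finger_gap: 0.0458
```

Emit:
carry_out(hand=[0.03, 0.03], xyz=[[0, 0, 0.0005], [0, 0, 0]], twist=[0, 0])

```text
t: 35.65
tcp_pos: [0.6643, -0.1558, 0.0399]
ee_rot: [-3.141, 0.0, -3.007]
force: [-1.8, 1.4, 5.2]
finger_gap: 0.0459
```

Emit:
carry_out(hand=[0.05, 0.06, 0.08, 0.08, 0.08], xyz=[[0, 0, 0], [0, 0, 0], [0, 0, 0], [0, 0, 0], [0, 0, -0.02]], twist=[0, 0, 0, 0, 0])

```text
t: 36.28
tcp_pos: [0.6632, -0.1554, 0.0581]
ee_rot: [3.14, -0.003, -3.007]
force: [-0.0, -1.1, -0.3]
finger_gap: 0.0792
```

Emit:
carry_out(hand=[0.08, 0.08, 0.09, 0.09], xyz=[[0, 0, -0.04], [0, 0, -0.03], [0, 0, -0.01], [0, 0, 0]], twist=[0, 0, 0, 0])

```text
t: 36.78
tcp_pos: [0.6644, -0.1558, 0.14]
ee_rot: [-3.141, 0.001, -3.007]
force: [-0.0, -0.1, 0.4]
finger_gap: 0.0892
```

```bash
python3 - raw <<'E'
from h import *
sys.argv.remove('raw')
plan([.6628,.1665,.15],3.086,7,.09)
s=read_camera('side');print(mark('side','soap',1),mark('side','brush',1));
cv2.imwrite('pics/a6.png',cv2.resize(s[120:320,250:450][:,:,::-1],None,fx=3,fy=3))
E
```

```text
t 36.77 p [ 0.6644 -0.1558  0.14  ] rot [-3.141e+00  1.000e-03 -3.007e+00] dy -0.19 twist 0.027 gap 0.0892 F [-0.  -0.1  0.4] j [-0.34  0.72  1.18  0.    1.24 -2.05]
[[-0.006, 0.046, -0.001], [-0.005, 0.046, -0.001], [-0.003, 0.046, -0.001], [-0.002, 0.046, -0.001], [-0.001, 0.046, -0.001]] [np.float64(0.027), np.float64(0.027), np.float64(0.027), np.float64(0.027), np.float64(0.027)] [0.09, 0.09, 0.09, 0.09, 0.09]
[[0.0, 0.046, -0.001], [0.002, 0.046, -0.001]] [np.float64(0.027), np.float64(0.027)] [0.09, 0.09]
[(0.52, array([0.6617, 0.1696, 0.0053]))] [(0.85, array([ 0.6673, -0.1538,  0.0123]))]
```

View pics/a6.png

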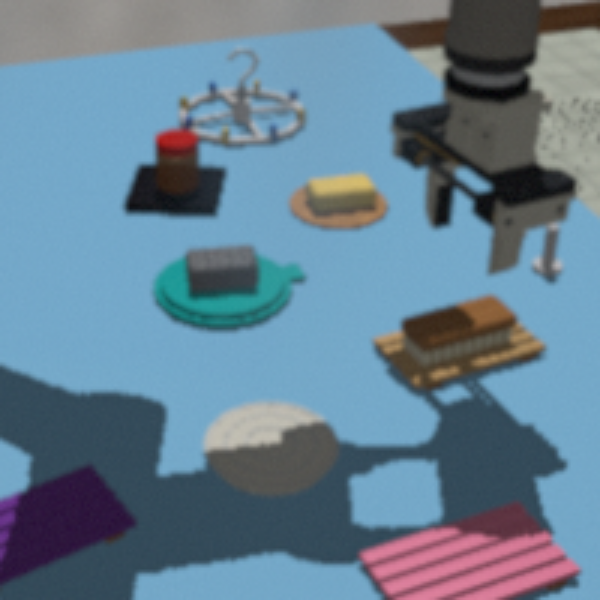

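The brush lies along the board with its bristles down, at crop (460,335). The rest is empty at (272,447) and the soap is on the cork at (340,195).

Emit:
carry_out(hand=[0.09, 0.09, 0.09, 0.09, 0.09], xyz=[[-0.006, 0.046, 0], [-0.005, 0.046, 0], [-0.003, 0.046, 0], [-0.002, 0.046, 0], [-0.001, 0.046, 0]], twist=[0.027, 0.027, 0.027, 0.027, 0.027])

```text
t: 37.55
tcp_pos: [0.6621, 0.0765, 0.1377]
ee_rot: [3.142, -0.002, 3.14]
force: [0.2, 0.3, -0.3]
finger_gap: 0.09
```

Emit:
carry_out(hand=[0.09, 0.09, 0.09, 0.09], xyz=[[0, 0.046, 0], [0.002, 0.046, 0], [0, 0, 0.02], [0, 0, 0]], twist=[0.027, 0.027, 0, 0])

```text
t: 38.05
tcp_pos: [0.6604, 0.1674, 0.1161]
ee_rot: [-3.14, -0.006, 3.088]
force: [0.6, -0.1, -0.2]
finger_gap: 0.0901
```

```bash
python3 - <<'E'
from h import *
plan([.6628,.1665,.032],3.086,4,.09)
for c in ('side','top'):
  read_camera(c);print(mark(c,'soap_rest',1),mark(c,'brush',1),mark(c,'slat_board',5))
for n,z in(('soap_rest',.014),('brush',.044)):
  for r in maskrect('top',n,z):print(r)
E
```

```text
t 38.05 p [0.6604 0.1674 0.1161] rot [-3.14  -0.006  3.088] dy -0.002 twist 0.0 gap 0.0901 F [ 0.6 -0.1 -0.2] j [ 0.14  0.74  1.2  -0.    1.21 -1.38]
[[-0.001, -0.0, 0.021], [-0.001, -0.0, 0.021], [-0.001, -0.0, 0.021], [-0.001, -0.0, 0.021]] [np.float64(0.0), np.float64(0.0), np.float64(0.0), np.float64(0.0)] [0.09, 0.09, 0.09, 0.09]
[(0.87, array([ 0.4351, -0.2538, -0.0013]))] [(0.72, array([ 0.6659, -0.1564,  0.0133]))] [(0.95, array([ 0.5445, -0.4279,  0.0032])), (0.76, array([ 0.2249, -0.2888,  0.0032])), (0.71, array([ 0.3469, -0.4764,  0.0019])), (0.64, array([ 0.6673, -0.1578,  0.0041]))]
[(0.88, array([ 4.380e-01, -2.518e-01, -1.000e-04]))] [(0.85, array([ 0.6607, -0.1526,  0.013 ]))] [(0.95, array([ 0.2159, -0.2903,  0.0031])), (0.86, array([ 6.658e-01, -1.585e-01,  6.000e-04])), (0.58, array([ 0.5445, -0.4258, -0.0017])), (0.57, array([ 0.3391, -0.477 , -0.002 ]))]
(0.72, array([399., 200.]), 'c', 437.0, -251.5, 'wh', 115.5, 112.0, 'yaw', -0.03, 'area', 1120)
(0.67, array([367., 127.]), 'c', 660.5, -156.2, 'wh', 115.1, 49.7, 'yaw', 0.134, 'area', 575)
```

Emit:
carry_out(hand=[0.09, 0.09, 0.09, 0.09, 0.09], xyz=[[-0.001, 0, 0.03], [0, 0, 0.03], [0, 0, 0.018], [0, 0, 0.006], [0, 0, 0]], twist=[0, 0, 0, 0, 0])

```text
t: 39.17
tcp_pos: [0.6634, 0.167, 0.0356]
ee_rot: [3.141, 0.001, 3.087]
force: [-0.0, 0.1, -0.4]
finger_gap: 0.0902
```

Emit:
carry_out(hand=[0.03, 0.03, 0.03, 0.03, 0.03], xyz=[[0, 0, 0], [0, 0, 0], [0, 0, 0], [0, 0, 0], [0, 0, 0]], twist=[0, 0, 0, 0, 0])

```text
t: 39.8
tcp_pos: [0.6631, 0.167, 0.0353]
ee_rot: [3.142, 0.0, 3.087]
force: [-0.3, -0.7, -0.1]
finger_gap: 0.0473
```

Emit:
carry_out(hand=[0.03, 0.03, 0.03, 0.03], xyz=[[0, 0, -0.01], [0, 0, -0.04], [0, 0, -0.04], [0, 0, 0]], twist=[0, 0, 0, 0])

```text
t: 40.3
tcp_pos: [0.6653, 0.1674, 0.13]
ee_rot: [3.14, 0.008, 3.087]
force: [0.0, -0.0, -1.5]
finger_gap: 0.0476
```

```bash
python3 -c "
from h import *
plan([.437,-.252,.11],3.1,10,.03)"
```

```text
t 40.3 p [0.6653 0.1674 0.13  ] rot [3.14  0.008 3.087] dy 0.013 twist -0.001 gap 0.0476 F [ 0.  -0.  -1.5] j [ 0.13  0.73  1.18  0.    1.22 -1.38]
[[0.021, -0.043, 0.002], [0.021, -0.043, 0.002], [0.021, -0.043, 0.002], [0.021, -0.043, 0.002], [0.021, -0.043, 0.002]] [np.float64(-0.001), np.float64(-0.001), np.float64(-0.001), np.float64(-0.001), np.float64(-0.001)] [0.03, 0.03, 0.03, 0.03, 0.03]
[[0.021, -0.043, 0.002], [0.021, -0.043, 0.002], [0.021, -0.043, 0.002], [0.021, -0.043, 0.002], [0.021, -0.043, 0.002]] [np.float64(-0.001), np.float64(-0.001), np.float64(-0.001), np.float64(-0.001), np.float64(-0.001)] [0.03, 0.03, 0.03, 0.03, 0.03]
```

Emit:
carry_out(hand=[0.03, 0.03, 0.03, 0.03, 0.03], xyz=[[0.016, -0.033, 0], [0.021, -0.043, 0], [0.022, -0.045, 0], [0.022, -0.045, 0], [0.022, -0.045, 0]], twist=[0, 0, 0, 0, 0])

```text
t: 40.92
tcp_pos: [0.5472, -0.0392, 0.1245]
ee_rot: [3.141, -0.001, 3.087]
force: [1.1, -0.5, -2.2]
finger_gap: 0.0475
```

Emit:
carry_out(hand=[0.03, 0.03, 0.03, 0.03, 0.03], xyz=[[0.022, -0.045, 0.004], [0.022, -0.045, 0.004], [0.022, -0.045, 0.004], [0.02, -0.042, 0.004], [0.02, -0.04, 0.004]], twist=[0, 0, 0, 0, 0])

```text
t: 41.55
tcp_pos: [0.4296, -0.2499, 0.1045]
ee_rot: [3.141, -0.001, 3.087]
force: [0.5, -0.3, -0.8]
finger_gap: 0.0476
```

Emit:
carry_out(hand=[0.03, 0.03, 0.03, 0.03, 0.03], xyz=[[0, 0, 0], [0, 0, 0.02], [0, 0, 0.02], [0, 0, 0.008], [0, 0, 0]], twist=[0, 0, 0, 0, 0])

```text
t: 42.18
tcp_pos: [0.431, -0.2481, 0.0568]
ee_rot: [3.141, -0.001, 3.087]
force: [0.8, -0.5, -1.0]
finger_gap: 0.0475
```

```bash
python3 -c "
from h import *
plan([.437,-.252,.0453],3.1,1,.03)"
```

```text
t 42.17 p [ 0.431  -0.2481  0.0568] rot [ 3.141e+00 -1.000e-03  3.087e+00] dy 0.013 twist -0.013 gap 0.0475 F [ 0.8 -0.5 -1. ] j [-0.68  0.53  1.83  0.    0.78 -2.19]
[[-0.006, -0.004, 0.011]] [np.float64(-0.013)] [0.03]
```

Emit:
carry_out(hand=[0.03, 0.03, 0.03, 0.03, 0.03], xyz=[[-0.005, -0.004, 0.003], [0, 0, 0.003], [0, 0, 0.002], [0, 0, 0.001], [0, 0, 0]], twist=[0, 0, 0, 0, 0])

```text
t: 42.8
tcp_pos: [0.4356, -0.2531, 0.0482]
ee_rot: [3.141, -0.0, 3.087]
force: [0.4, -0.3, -1.6]
finger_gap: 0.0478
```

Emit:
carry_out(hand=[0.03, 0.03, 0.03], xyz=[[0, 0, 0.001], [0, 0, 0.001], [0, 0, 0]], twist=[0, 0, 0])

```text
t: 43.18
tcp_pos: [0.4357, -0.2531, 0.0461]
ee_rot: [3.141, -0.0, 3.087]
force: [0.1, 0.1, -1.7]
finger_gap: 0.0474
```

Emit:
carry_out(hand=[0.03, 0.03, 0.03], xyz=[[0, 0, 0.001], [0, 0, 0.0005], [0, 0, 0]], twist=[0, 0, 0])

```text
t: 43.55
tcp_pos: [0.4358, -0.2532, 0.0453]
ee_rot: [-3.141, 0.0, 3.087]
force: [-2.1, 0.7, 5.7]
finger_gap: 0.048
```

Contact. I'll release, rise and back off for the final check.

Emit:
carry_out(hand=[0.05, 0.06, 0.08, 0.08, 0.08], xyz=[[0, 0, 0], [0, 0, 0], [0, 0, 0], [0, 0, 0], [0, 0, -0.02]], twist=[0, 0, 0, 0, 0])

```text
t: 44.18
tcp_pos: [0.4349, -0.2525, 0.0637]
ee_rot: [3.14, -0.003, 3.087]
force: [-0.3, 0.0, 0.7]
finger_gap: 0.0796
```

Emit:
carry_out(hand=[0.08, 0.09, 0.09, 0.09, 0.09], xyz=[[0, 0, -0.04], [0, 0, -0.05], [0, 0, -0.05], [0.01, -0.05, 0], [0.01, -0.05, 0]], twist=[0, 0, 0, 0, 0])

```text
t: 44.8
tcp_pos: [0.4104, -0.3529, 0.2057]
ee_rot: [-3.14, 0.002, 3.089]
force: [1.2, 0.0, -1.0]
finger_gap: 0.09
```

Emit:
carry_out(hand=[0.09, 0.09, 0.09], xyz=[[0.01, -0.05, 0], [0, -0.04, 0], [0, 0, 0]], twist=[0, 0, 0])

```text
t: 45.18
tcp_pos: [0.3945, -0.4437, 0.204]
ee_rot: [-3.141, -0.0, 3.084]
force: [0.2, 0.4, -0.2]
finger_gap: 0.0901
```

```bash
python3 - <<'E'
from h import *
s=manip.get_state();print(s['t'],s['tcp_pos'])
ims={}
pairs=[('soap','soap_rest',.038),('pumice','pail_lid',.042),('brush','slat_board',.043),('jar','silicone_pad',.076)]
for k in range(2):
 for c in ('side','top'):
  ims[c]=read_camera(c)
  for a,b,z in pairs:
   B=mark(c,b,5)
   if b=='slat_board':B=[x for x in B if np.hypot(*(x[1][:2]-[.664,-.156]))<.04]
   print(c,a,mark(c,a,1),b,B[:1])
  print(c,mark(c,'drying_rack',1))
for n,z in(('soap',.04),('pumice',.044),('brush',.044),('jar',.076),('slat_board',.012),('soap_rest',.014)):
  for r in maskrect('top',n,z):print(n,r)
cv2.imwrite('pics/f1.png',cv2.resize(ims['top'][90:240,140:430][:,:,::-1],None,fx=2.7,fy=2.7))
cv2.imwrite('pics/f2.png',cv2.resize(ims['side'][120:320,270:470][:,:,::-1],None,fx=3,fy=3))
E
```

```text
45.175 [ 0.39446937 -0.44368477  0.20398028]
side soap [(0.53, array([ 0.4344, -0.2531,  0.0141]))] soap_rest [(0.74, array([ 0.4354, -0.2531,  0.0012]))]
side pumice [(0.61, array([0.4701, 0.024 , 0.0125]))] pail_lid [(0.93, array([ 0.4684,  0.0268, -0.0011]))]
side brush [(0.88, array([ 0.6661, -0.1546,  0.0157]))] slat_board [(0.75, array([ 0.6675, -0.1572,  0.0036]))]
side jar [(0.86, array([0.4774, 0.2578, 0.0149]))] silicone_pad [(0.84, array([4.762e-01, 2.561e-01, 1.000e-04]))]
side [(0.59, array([0.6259, 0.4442, 0.0026]))]
top soap [(0.69, array([ 0.4364, -0.2529,  0.0129]))] soap_rest [(0.65, array([ 4.402e-01, -2.531e-01,  1.000e-04]))]
top pumice [(0.78, array([0.4742, 0.0218, 0.0117]))] pail_lid [(0.69, array([ 0.4718,  0.0222, -0.0038]))]
top brush [(0.98, array([ 0.6629, -0.1552,  0.0129]))] slat_board [(0.94, array([ 6.655e-01, -1.619e-01, -3.000e-04]))]
top jar [(0.72, array([0.4819, 0.2546, 0.0127]))] silicone_pad [(0.57, array([ 0.486 ,  0.2512, -0.0014]))]
top [(0.58, array([ 0.6194,  0.4426, -0.0057]))]
side soap [(0.69, array([ 0.4341, -0.2526,  0.0122]))] soap_r
[... 913 characters left out ...]
, array([401., 199.]), 'c', 434.5, -251.7, 'wh', 76.7, 48.8, 'yaw', -0.033, 'area', 395)
pumice (0.76, array([311., 190.]), 'c', 469.3, 21.1, 'wh', 75.4, 46.1, 'yaw', -0.138, 'area', 374)
brush (0.94, array([367., 127.]), 'c', 658.3, -154.5, 'wh', 108.4, 45.5, 'yaw', 0.134, 'area', 486)
jar (0.76, array([233., 187.]), 'c', 478.5, 248.4, 'wh', 63.5, 49.8, 'yaw', 1.092, 'area', 316)
slat_board (0.95, array([464., 229.]), 'c', 338.3, -457.2, 'wh', 126.8, 49.9, 'yaw', -0.129, 'area', 383)
slat_board (0.63, array([453., 166.]), 'c', 540.2, -425.0, 'wh', 152.7, 87.1, 'yaw', 0.117, 'area', 1303)
soap_rest (0.67, array([400., 197.]), 'c', 443.3, -251.7, 'wh', 118.1, 103.3, 'yaw', 1.464, 'area', 642)
```

View pics/f1.png

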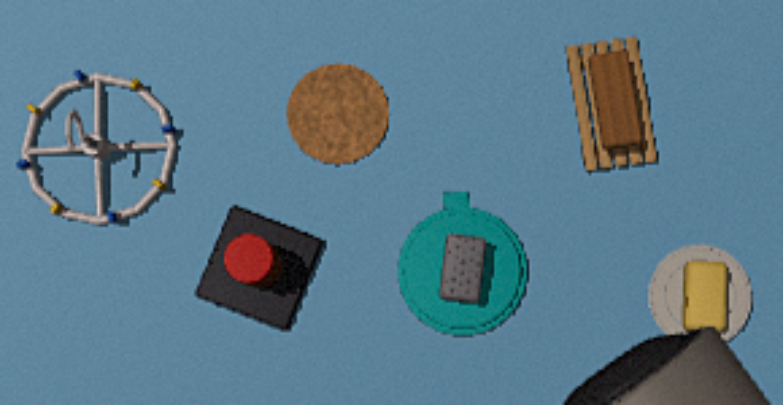

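View pics/f2.png

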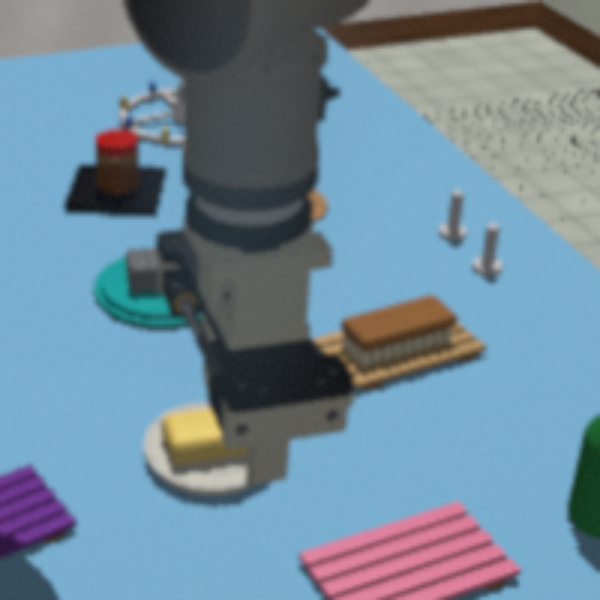

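Every thing lies in the middle of its place: the marks agree within about 5 mm, and the brush yaw of 0.134 matches the board's of about 0.13. The rack is unmoved, so I'm handing in.

```bash
python3 -c "
from plant import ticket
print(ticket.finish_job())"
```

```text
the job is handed in; nothing more can be done
None
```

I moved all four things to their places and handed the job in about 46 s into the run (limit 147 s). `finish_job()` gives no verdict. The pumice was parked on the cork mat while the jar went to the pad, then set on the lid. The soap was parked there while the brush went to the slatted board, then set on the white rest. Each was lowered until the force showed light contact (at most about 6 N) and only then released.

- **Centring:** in both cameras, each thing's centre was within about 7 mm of its place's centre (limit 15 mm), mostly 2–5 mm.
- **Heights and angles:** undersides measured about 12–18 mm above the bench, against place tops of 12–14 mm. The highest were single brush readings of 16–18 mm, within the detector's error. The brush lay at about 0.13 rad, as did the board. Nothing looked tilted, and the jar stood upright.
- **Drying rack:** its position was unchanged within measuring error.
- **Disagreements:** the two cameras differed from each other by a few mm, up to about 10 mm on the black pad's centre. One final mask labelled slatted board was part of the green lookalike board, and I ignored it. The gripper hid part of the soap in the last side picture, and the arm hid the edge of the soap rest in the top one.

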